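# Fit the lathe guard and hold the jog plunger

## Task

Take the aluminium guard plate by its tab out of the wooden parking rack and slide it, tab up, fully home into the tight slot of the steel holder in front of the small lathe, and let go of it. Only then press the black mushroom plunger of the jog box straight down with the fingers to about half its travel (12 mm of 24 mm; bottoming it trips the machine) and keep it there: the program finishes while still holding the plunger half-way down. Leave everything else on the bench where it is.

Things in the scene. Friction and masses are not known exactly. Their poses are not given: they have to be found in the camera images.
- guard_center (a point): Centre of the guard plate: loose T-shaped aluminium plate (0.18 to 0.37 kg), 10 mm thick, a panel 100 mm wide and 80 mm high with a tab 40 mm wide and 45 mm high on the middle of its top edge, 125 mm high in all; this point is 62.5 mm above its bottom edge. x normal to the plate, y along its width, z up towards the tab. Both faces alike. It starts upright in the rack's slot.
- guard_grip (a point): Point to grasp on the guard plate, in the middle of the tab: 105 mm above the plate's bottom edge, 20 mm below the tab's top; same axes as guard_center. Pinch across the 10 mm thickness (along x) from above.
- rack: Fixed dark wooden parking rack, block 52 x 146 x 42 mm, origin at the centre of its underside. A loose slot 16 mm (along x) by 110 mm (along y), with its floor 12 mm above the bench and its bevelled mouth at 42 mm.
- slot_mouth (a point): Centre of the guard slot's mouth, 45 mm above the bench, in the steel holder (block 48 x 139 x 45 mm) in front of the lathe. The slot is 12 mm (along x) by 103 mm (along y) with vertical walls, 35 mm deep (floor 10 mm above the bench), its rim bevelled 5 mm at 45 degrees. x points away from the robot's side towards the lathe, z up. With the plate home, guard_center is 27.5 mm above this point.
- lathe: Fixed small lathe with the guard holder on its front; origin under the slot's centre, axes as slot_mouth. Its headstock, wooden blank and tailstock stand on +x: nothing of them nearer than 75 mm to the slot's centre plane, top 150 mm above the bench; they span 150 mm to each side along y.
- jog_box: Fixed aluminium jog box, 100 x 100 x 50 mm, origin at the centre of its underside, with the plunger rising from the middle of its top. It and the rack stand on opposite sides of the bench; which is on the left varies.
- plunger_top (a point): Centre of the top face of the black mushroom plunger (cap 48 mm across, 12 mm thick) on the jog box; 90 mm above the bench when released. It goes down with the plunger.
- plunger (a joint): Travel of the plunger, in m: 0 released, 0.024 pressed to the bottom, straight down. A spring returns it: about 3.5 N starts it, about 7.7 N holds it at 0.012, about 12 N bottoms it.
- marking_block: Bystander, loose, to be left alone: white ceramic marking block, 30 x 50 x 20 mm; origin at the centre of its underside.
- spanner: Bystander, loose, to be left alone: brass spanner lying flat, 150 mm long; origin at the centre of its length.
- rough_lid: Bystander, loose, to be left alone: rough zelkova lid, a wooden disc 110 mm across and 31 mm high with a stub knob; origin at the centre of its underside.
- jam_chuck: Bystander, loose, to be left alone: cherry jam chuck, stepped wooden cylinder 90 mm across, 55 mm high; origin at the centre of its underside.
- bayonet_chuck: Bystander, loose, to be left alone: loose steel chuck with a bayonet socket, open cylinder 80 mm across, 45 mm high; origin at the centre of its underside.
- go_bowl: Bystander, loose, to be left alone: finished wooden Go bowl, 116 mm across, 85 mm high; origin at the centre of its underside.
Things that resemble listed ones, but are neither listed nor needed, are in the scene too. Leave any turquoise or yellow look-alike of the jog_box alone.

How it is judged:
By the outcome, as a careful person would: the job done as asked, in the order asked, and still so for the second after the job is handed in, while the arm keeps its last pose, push and grip.
It also fails if it takes over 51 s, if anything falls off the work surface, if the arm or the gripper's body presses on something with over 40 N, if the wrist force passes 120 N, or if a joint passes its speed limit or range.

## Robot

A 7-joint arm with a two-finger parallel gripper is mounted at the origin on the work surface. World frame = base frame: x ahead of the robot, y to its left, z up, the work surface at z = 0. Lengths are in m, angles in degrees, forces in N, time in s.
With the tool pointing down it reaches from about 0.425 to 0.825 m from the base axis. Payload 3.6 kg.
Tool frame: the origin (TCP) lies midway between the tips of the shut fingers; the grasp point (between the pads) lies 19 mm behind it (bot.grip_depth is the distance from the TCP to the grasp point, in m); z points along the fingers, y is the line along which they close (so a half turn about z gives the same grasp; the last joint's range is limited). The gripper opens to 85 mm and grips with 20 to 120 N. Pads are 22 mm wide; open, the fingers measure 114 mm over their backs; the gripper's body (76 mm by 85 mm) begins 54 mm behind the grasp point. The pads swing forward as they close: fully open they stand 13 mm farther back than shut.
Start: joints at [68.096, 35.231, -0.722, 81.555, 0.464, 63.22, -2.315], TCP at [0.226, -0.609, 0.231] pointing down, gripper open.
Joint ranges: [-178.69, 178.69], [-17.37, 117.87], [-77.05, 75.6], [15.02, 138.74], [-78.02, 258.01], [0.78, 113.62], [-162.83, 162.83]. Speed limits (degrees/s): [159.86, 159.86, 180, 180, 180, 180, 180].

## Interface

Orientations are given as [roll, pitch, yaw] about the fixed x, y, z axes, in that order (R = Rz(yaw) Ry(pitch) Rx(roll)).
In Python, from plant import get_state, viewer, bot gives the robot as it stands.
- The arm moves only by the tool play_rows, never from a script. Its argument "motion" is a list of rows, each an object with "translation": the shift along the world's x, y, z normalised to -1 to 1, where 1 is 0.25 m, a list of three; "twist": the turn, a rotation vector about the world's x, y, z normalised to -1 to 1, where 1 is 360 degrees, a list of three; "jaw": the gripper command: -1 is fully open, 1 is shut, values between are in proportion. A call has exactly 5 rows; each row is the pose to reach, as a shift and turn from the pose commanded when the call began, turning the shorter way round; what a row does not reach only later rows make up. A row lasts 1/10 s, in which the tool goes at most 50 mm and 8.59 degrees, less where a joint would pass 70% of its speed; a pose out of reach is approached as far as the arm can. A call with a number of a shift or a turn outside -1 to 1 is refused whole. A call with a gripper value outside its range is refused whole. The fingers move at their own pace and stop on an object; the grip force is fixed at half the most. Time passes only in rows, so rows that repeat a pose let the fingers close, or fill a call up. It gives the time, the measured TCP pose, the force, the opening and the grip force at its end, in the units of the state.
- get_state(): the state, without advancing time (a new reading comes with each control period).
- viewer.capture(name): name is "scene" or "top" or "wrist"; returns (picture, depth): 400x640x3 uint8, red, green, blue; 400x640 float32, m along the optical axis (not along the pixel's ray), 0 where there is no reading.
- viewer.get_calibration(name): a dict with "fovy" (degrees; the focal length in pixels is half the picture's height over the tangent of half this angle, whatever the lens; pixels are square), "cx", "cy" (the principal point, pixels), "origin" and "attitude" of the camera in the world; the wrist camera has in their place "T_tool_cam" (4x4, takes a point from camera to tool coordinates, whose origin is the TCP and whose axes are the flange's). Camera axes: x right, y up, looking along -z (the intrinsics and any distortion apply to the point x, -y, -z); pixel columns grow to the right and rows downward; lengths in m; the calibration is good to about 2 mm. A picture is of the moment at which its call begins: read the wrist's pose just before it. get_calibration takes no time and is no camera call.
- bot.job_done(): hands the job in; it is judged then, once.
The state is a dict: "clock": time; "qpos": joint angles; "joint_vel": joint speeds; "effort": joint torques, N m; "tool_pos": TCP position; "eef_rot": TCP orientation; "force": force on the tool from outside, world axes, zero at the start; "moment": the same for the moment, N m; "opening": opening from 0.0 (shut) to 1.0 (fully open); "finger_force": force on a finger pad.
Only numpy, scipy, OpenCV 4.12 (cv2) and the standard library are available. Lean on these libraries where they do the work, as an engineer would, in place of code of your own. Each camera call takes 0.05 s, during which the arm holds its last target. There are 200 camera calls.

## Working session

There is one attempt and no reset: what is moved stays moved. The work goes in short steps, Python scripts to look and compute and a tool call to move; the robot and the scene stay as the last step left them, time stands still between calls to the robot, and variables do not carry over. Pictures are saved under pics/ and viewed, at most 10 in all, crops included, and the job is handed in when it is done.

Besides the shell and the picture viewer there is one more tool, called after ">>>" as name(argument=value, ...) on one line, values as JSON. play_rows: Moves the arm, as the interface text tells. Its arguments: {"type":"object","properties":{"motion":{"type":"array"}},"required":["motion"]}

```bash
ls; mkdir -p pics
cat > h.py <<'E'
import numpy as np, cv2
from scipy.spatial.transform import Rotation as R
from plant import get_state, viewer, bot
def cap(n,fn=None):
    p,d=viewer.capture(n)
    if fn: cv2.imwrite(fn,p[:,:,::-1])
    return p,d
E
python3 - <<'E'
from h import *
print(get_state())
for n in("scene","top","wrist"):
    print(n,viewer.get_calibration(n))
a,d1=cap("scene","pics/scene0.png");b,d2=cap("top","pics/top0.png")
np.savez("v0.npz",a=a,d1=d1,b=b,d2=d2)
E
```

```text
pics
{'clock': 0.0, 'qpos': array([68.09491609, 35.29017354, -0.72208358, 81.64486634,  0.46589929,
       63.22167062, -2.3139458 ]), 'joint_vel': array([ 0.0914115 ,  0.02336899, -0.0556603 , -0.10816563, -0.01571232,
       -0.09921375, -0.0216806 ]), 'effort': array([-4.46740460e-04, -4.69204187e+01,  2.58824229e-01, -1.71035296e+01,
        9.83569800e-03,  9.66280029e-03, -9.24886876e-06]), 'tool_pos': array([ 0.22614214, -0.60853235,  0.23010728]), 'eef_rot': array([-1.79846260e+02,  4.42642530e-03,  2.03915736e+01]), 'force': array([ 0.77474918,  0.46795806, -0.1800209 ]), 'moment': array([0.02512536, 0.08031398, 0.04857224]), 'finger_force': 0.0, 'opening': 1.0003422519753111}
scene {'fovy': 55.81105721092986, 'cx': 312.15915662374937, 'cy': 193.77344947827262, 'origin': array([ 0.85581236, -0.55001281,  0.95830929]), 'attitude': array([34.73831867,  0.58653828, 38.35639434])}
top {'fovy': 57.05981418667842, 'cx': 314.5311406205429, 'cy': 201.37175498523524, 'origin': array([ 0.29851569, -0.0818353 ,  1.0336664 ]), 'attitude': array([  9.22191108,  -1.20835268, -90.51867383])}
wrist {'fovy': 63.78032648584993, 'cx': 319.72905657940106, 'cy': 195.8811510581163, 'T_tool_cam': array([[ 2.90257488e-04,  9.52485653e-01,  3.04583316e-01,
         7.75056168e-02],
       [ 9.99999735e-01, -7.31653480e-05, -7.24164640e-04,
        -6.76604188e-04],
       [-6.67471485e-04,  3.04583446e-01, -9.52485422e-01,
        -1.43604231e-01],
       [ 0.00000000e+00,  0.00000000e+00,  0.00000000e+00,
         1.00000000e+00]])}
```

View pics/scene0.png

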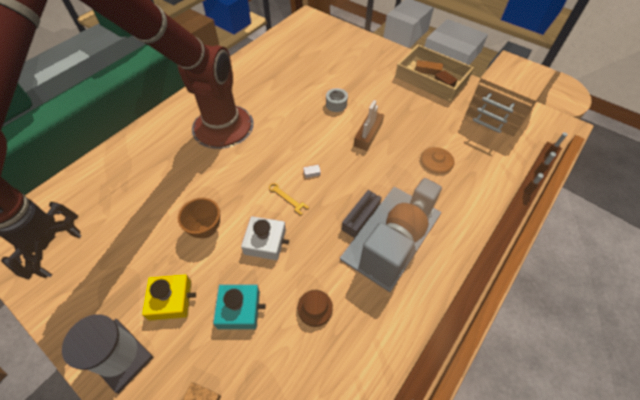

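View pics/top0.png

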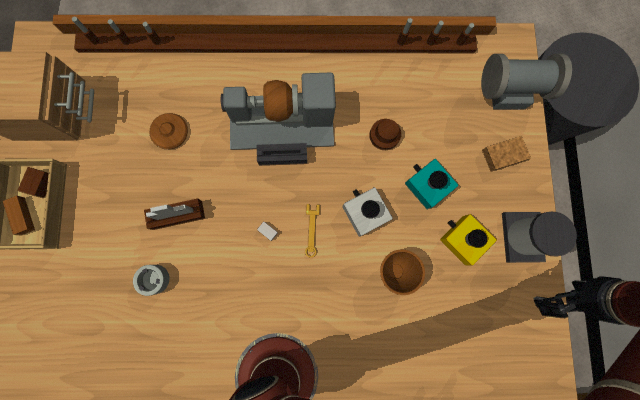

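The top view shows the rack with the plate at about (173,213), the steel holder at (282,154), and the jog box (silver, black plunger) at (368,210). The yellow and turquoise boxes are the look-alikes. Next I'll get 3D positions from the depth images.

```bash
cat >> h.py <<'E'
def T_of(n,st=None):
    c=viewer.get_calibration(n); T=np.eye(4)
    if n=="wrist":
        T[:3,:3]=R.from_euler('xyz',st['eef_rot'],degrees=True).as_matrix();T[:3,3]=st['tool_pos']
        T=T@c['T_tool_cam']
    else:
        T[:3,:3]=R.from_euler('xyz',c['attitude'],degrees=True).as_matrix();T[:3,3]=c['origin']
    return c,T
def cloud(n,d,st=None):
    c,T=T_of(n,st); f=200/np.tan(np.radians(c['fovy']/2))
    v,u=np.mgrid[0:400,0:640]
    P=np.stack([(u-c['cx'])/f*d,-(v-c['cy'])/f*d,-d],-1)
    W=P@T[:3,:3].T+T[:3,3]; W[d<=0]=np.nan
    return W
def rect(W,c,r,z0,z1):
    with np.errstate(invalid='ignore'):
        m=(np.hypot(W[...,0]-c[0],W[...,1]-c[1])<r)&(W[...,2]>z0)&(W[...,2]<z1)
    Q=W[m]
    if len(Q)<5: return len(Q),None
    return len(Q),Q.mean(0).round(4),cv2.minAreaRect((Q[:,:2]*1000).astype(np.float32))
E
python3 - <<'E'
from h import *
v=np.load("v0.npz")
for n,d in(("top",v['d2']),("scene",v['d1'])):
    W=cloud(n,d)
    if n=="top":
        pts={'bench':W[260,340],'bench2':W[100,200],'rack':W[213,173],'hold':W[154,282],'jog':W[210,368]}
        print({k:x.round(3) for k,x in pts.items()}); np.save("pts.npy",[pts[k] for k in('rack','hold','jog')])
        P=[pts[k] for k in('rack','hold','jog')]
    print(n,'\nrackTop',rect(W,P[0],.12,.036,.048),'\nplatePanel',rect(W,P[0],.12,.055,.09),'\nplate tabtop',rect(W,P[0],.12,.115,.145),
     '\nhold',rect(W,P[1],.085,.038,.052),'\nbox',rect(W,P[2],.085,.045,.055),'\nplunger',rect(W,P[2],.06,.084,.1))
E
```

```text
{'bench': array([ 0.301, -0.175, -0.001]), 'bench2': array([ 0.773,  0.232, -0.003]), 'rack': array([0.427, 0.27 , 0.062]), 'hold': array([ 0.604, -0.013,  0.008]), 'jog': array([ 0.428, -0.242,  0.091])}
top 
rackTop (655, array([0.4257, 0.2714, 0.0419]), ((429.5886535644531, 280.24395751953125), (52.84901428222656, 147.34646606445312), 12.161772727966309)) 
platePanel (127, array([0.427 , 0.2726, 0.0737]), ((428.18951416015625, 278.400146484375), (9.482900619506836, 101.19022369384766), 13.826847076416016)) 
plate tabtop (110, array([0.429 , 0.2768, 0.1333]), ((429.6286315917969, 278.8733825683594), (10.893022537231445, 40.43600845336914), 13.108177185058594)) 
hold (730, array([ 0.5981, -0.0139,  0.0448]), ((598.3794555664062, -13.846389770507812), (50.417991638183594, 137.48007202148438), 1.8249996900558472)) 
box (1055, array([ 0.4293, -0.2458,  0.0504]), ((431.5376892089844, -248.00247192382812), (99.76749420166016, 100.76039123535156), 27.479736328125)) 
plunger (266, array([ 0.4311, -0.2475,  0.0902]), ((431.4041442871094, -247.43247985839844), (47.01008987426758, 46.18593215
[... 250 characters left out ...]
5566406, 281.3373718261719), (11.580904960632324, 104.20455169677734), 8.126996040344238)) 
plate tabtop (58, array([0.4345, 0.2755, 0.1309]), ((432.75830078125, 279.9110107421875), (9.825972557067871, 41.365196228027344), 11.643560409545898)) 
hold (600, array([ 0.601 , -0.0159,  0.0442]), ((600.7897338867188, -12.479484558105469), (49.12044906616211, 140.5123291015625), 1.7855020761489868)) 
box (913, array([ 0.4407, -0.2527,  0.0496]), ((433.8981018066406, -247.4388427734375), (99.61505889892578, 99.4679946899414), 27.237354278564453)) 
plunger (229, array([ 0.4346, -0.2481,  0.0898]), ((434.24432373046875, -247.2753143310547), (45.322532653808594, 46.662208557128906), 8.705341339111328))
```

Run:
```python
from h import *
v=np.load("v0.npz")
for n,d in(("top",v['d2']),("scene",v['d1'])):
    W=cloud(n,d).reshape(-1,3)
    for nm,x0,x1,y0,y1 in(("post",.25,.65,-.85,-.5),("path",.3,.65,-.5,-.1),("path2",.35,.6,-.1,.45)):
        m=(W[:,0]>x0)&(W[:,0]<x1)&(W[:,1]>y0)&(W[:,1]<y1)&(W[:,2]>.12); Q=W[m]
        print(n,nm,len(Q),Q.min(0).round(3) if len(Q) else '',Q.max(0).round(3) if len(Q) else '')
```

```text
top post 2228 [ 0.25  -0.744  0.12 ] [ 0.414 -0.577  0.472]
top path 0  
top path2 102 [0.421 0.258 0.12 ] [0.439 0.299 0.142]
scene post 4805 [ 0.25  -0.742  0.12 ] [ 0.417 -0.556  0.517]
scene path 0  
scene path2 51 [0.425 0.26  0.121] [0.441 0.301 0.141]
```

>>> play_rows(motion=[{"translation": [0,0.2,0],"twist": [0,0,0.011],"jaw": -1},{"translation": [0,0.4,0],"twist": [0,0,0.022],"jaw": -1},{"translation": [0,0.6,0],"twist": [0,0,0.034],"jaw": -1},{"translation": [0,0.8,0],"twist": [0,0,0.046],"jaw": -1},{"translation": [0,0.8,0],"twist": [0,0,0.057],"jaw": -1}])

```text
clock: 0.6
tool_pos: [0.2253, -0.3996, 0.2298]
eef_rot: [-179.4, -0.2, 41.5]
force: [-0.6, -1.2, -0.5]
opening: 1.003
finger_force: 0.0
```

>>> play_rows(motion=[{"translation": [0.14,0.12,0],"twist": [0,0,0.011],"jaw": -1},{"translation": [0.28,0.24,0],"twist": [0,0,0.022],"jaw": -1},{"translation": [0.42,0.36,0],"twist": [0,0,0.034],"jaw": -1},{"translation": [0.56,0.48,0],"twist": [0,0,0.046],"jaw": -1},{"translation": [0.68,0.6,0],"twist": [0,0,0.057],"jaw": -1}])

```text
clock: 1.1
tool_pos: [0.3979, -0.2577, 0.2312]
eef_rot: [180.0, -0.0, 61.6]
force: [0.2, -1.5, -0.2]
opening: 1.002
finger_force: 0.0
```

>>> play_rows(motion=[{"translation": [0.12,0.16,0],"twist": [0,0,0.011],"jaw": -1},{"translation": [0.24,0.32,0],"twist": [0,0,0.022],"jaw": -1},{"translation": [0.36,0.48,0],"twist": [0,0,0.034],"jaw": -1},{"translation": [0.48,0.64,0],"twist": [0,0,0.046],"jaw": -1},{"translation": [0.56,0.8,0],"twist": [0,0,0.057],"jaw": -1}])

```text
clock: 1.6
tool_pos: [0.538, -0.0574, 0.231]
eef_rot: [180.0, -0.0, 82.1]
force: [1.4, 0.5, 0.4]
opening: 1.003
finger_force: 0.0
```

>>> play_rows(motion=[{"translation": [0,0.18,0],"twist": [0,0,0.011],"jaw": -1},{"translation": [0,0.36,0],"twist": [0,0,0.022],"jaw": -1},{"translation": [0,0.54,0],"twist": [0,0,0.034],"jaw": -1},{"translation": [0,0.72,0],"twist": [0,0,0.046],"jaw": -1},{"translation": [0,0.88,0],"twist": [0,0,0.058],"jaw": -1}])

```text
clock: 2.1
tool_pos: [0.5358, 0.1631, 0.231]
eef_rot: [-180.0, -0.0, 103.1]
force: [0.3, 0.5, -0.4]
opening: 0.998
finger_force: 0.0
```

>>> play_rows(motion=[{"translation": [-0.1,0.12,0],"twist": [0,0,0],"jaw": -1},{"translation": [-0.2,0.24,0],"twist": [0,0,0],"jaw": -1},{"translation": [-0.3,0.36,0],"twist": [0,0,0],"jaw": -1},{"translation": [-0.42,0.47,0],"twist": [0,0,0],"jaw": -1},{"translation": [-0.42,0.47,0],"twist": [0,0,0],"jaw": -1}])

```text
clock: 2.6
tool_pos: [0.4257, 0.2836, 0.2317]
eef_rot: [-179.9, -0.2, 103.5]
force: [0.2, -0.6, -0.1]
opening: 0.999
finger_force: 0.0
```

Run:
```python
from h import *
st=get_state(); p,d=cap("wrist","pics/w1.png")
W=cloud("wrist",d,st); print(st['tool_pos'],st['eef_rot'])
c=(.431,.279)
for nm,a in(("tab",(.12,.115,.145)),("panel",(.12,.055,.1)),("rack",(.12,.034,.05))): print(nm,rect(W,c,*a))
```

```text
[0.42569692 0.28363476 0.23167039] [-179.86380993   -0.21378988  103.51156216]
tab (712, array([0.4292, 0.2819, 0.1365]), ((429.7062683105469, 279.36761474609375), (10.002091407775879, 40.186153411865234), 12.121806144714355))
panel (567, array([0.4252, 0.3001, 0.091 ]), ((429.5882568359375, 279.0751953125), (10.286539077758789, 100.40189361572266), 12.103850364685059))
rack (4881, array([0.4277, 0.2879, 0.0423]), ((429.50665283203125, 280.0185852050781), (52.12162780761719, 146.21405029296875), 12.023797988891602))
```

View pics/w1.png

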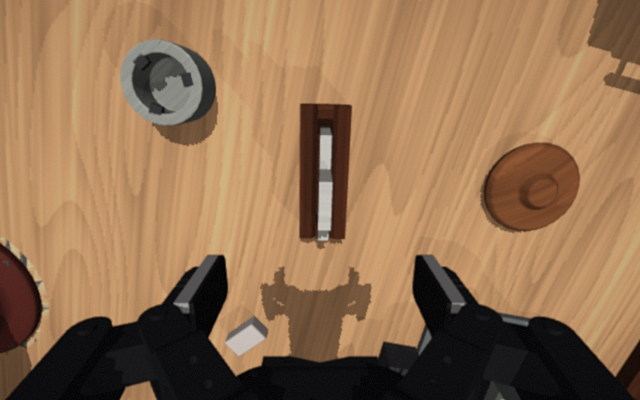

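The wrist view shows the plate in its rack at about (325,180), between the fingers. It measures (0.4297, 0.2792) with yaw 12.1°, and the sizes match. I'll descend and grip.

>>> play_rows(motion=[{"translation": [-0.005,0,-0.1],"twist": [0,0,-0.002],"jaw": -1},{"translation": [-0.005,0,-0.2],"twist": [0,0,-0.002],"jaw": -1},{"translation": [-0.005,0,-0.3],"twist": [0,0,-0.002],"jaw": -1},{"translation": [-0.005,0,-0.36],"twist": [0,0,-0.002],"jaw": -1},{"translation": [-0.005,0,-0.36],"twist": [0,0,-0.002],"jaw": -1}])

```text
clock: 3.15
tool_pos: [0.4298, 0.2758, 0.1389]
eef_rot: [-179.7, 0.2, 102.0]
force: [-0.6, -0.4, -0.0]
opening: 1.001
finger_force: 0.0
```

>>> play_rows(motion=[{"translation": [0,0,-0.05],"twist": [0,0,0],"jaw": -1},{"translation": [0,0,-0.1],"twist": [0,0,0],"jaw": -1},{"translation": [0,0,-0.14],"twist": [0,0,0],"jaw": -1},{"translation": [0,0,-0.168],"twist": [0,0,0],"jaw": -1},{"translation": [0,0,-0.168],"twist": [0,0,0],"jaw": -1}])

```text
clock: 3.65
tool_pos: [0.4296, 0.2778, 0.0983]
eef_rot: [-179.9, 0.1, 102.1]
force: [0.1, 0.6, -0.4]
opening: 1.0
finger_force: 0.0
```

>>> play_rows(motion=[{"translation": [0,0.005,0],"twist": [0,0,0],"jaw": 1},{"translation": [0,0.005,0],"twist": [0,0,0],"jaw": 1},{"translation": [0,0.005,0],"twist": [0,0,0],"jaw": 1},{"translation": [0,0.005,0],"twist": [0,0,0],"jaw": 1},{"translation": [0,0.005,0],"twist": [0,0,0],"jaw": 1}])

```text
clock: 4.15
tool_pos: [0.4303, 0.2795, 0.0995]
eef_rot: [180.0, -0.0, 102.1]
force: [-0.4, -0.5, 0.2]
opening: 0.141
finger_force: 0.0
```

>>> play_rows(motion=[{"translation": [0,0,0],"twist": [0,0,0],"jaw": 1},{"translation": [0,0,0],"twist": [0,0,0],"jaw": 1},{"translation": [0,0,0],"twist": [0,0,0],"jaw": 1},{"translation": [0,0,0],"twist": [0,0,0],"jaw": 1},{"translation": [0,0,0],"twist": [0,0,0],"jaw": 1}])

```text
clock: 4.65
tool_pos: [0.4305, 0.2797, 0.0996]
eef_rot: [180.0, -0.0, 102.1]
force: [0.1, -0.1, 3.4]
opening: 0.111
finger_force: 59.1
```

>>> play_rows(motion=[{"translation": [0,0,0.08],"twist": [0,0,0],"jaw": 1},{"translation": [0,0,0.18],"twist": [0,0,0],"jaw": 1},{"translation": [0,0,0.28],"twist": [0,0,0],"jaw": 1},{"translation": [0,0,0.38],"twist": [0,0,0],"jaw": 1},{"translation": [0,0,0.44],"twist": [0,0,0],"jaw": 1}])

```text
clock: 5.15
tool_pos: [0.4299, 0.2794, 0.2102]
eef_rot: [-180.0, -0.0, 102.1]
force: [0.1, 0.7, -1.6]
opening: 0.111
finger_force: 58.8
```

>>> play_rows(motion=[{"translation": [0.05,-0.12,0],"twist": [0,0,-0.003],"jaw": 1},{"translation": [0.12,-0.28,0],"twist": [0,0,-0.006],"jaw": 1},{"translation": [0.19,-0.45,0],"twist": [0,0,-0.009],"jaw": 1},{"translation": [0.26,-0.62,0],"twist": [0,0,-0.012],"jaw": 1},{"translation": [0.34,-0.8,0],"twist": [0,0,-0.014],"jaw": 1}])

```text
clock: 5.65
tool_pos: [0.5143, 0.078, 0.2084]
eef_rot: [-179.8, -0.0, 97.1]
force: [0.1, 1.3, -2.1]
opening: 0.106
finger_force: 58.8
```

>>> play_rows(motion=[{"translation": [0.08,-0.19,0],"twist": [0,0,-0.003],"jaw": 1},{"translation": [0.17,-0.4,0],"twist": [0,0,-0.006],"jaw": 1},{"translation": [0.25,-0.6,0],"twist": [0,0,-0.009],"jaw": 1},{"translation": [0.31,-0.74,0],"twist": [0,0,-0.012],"jaw": 1},{"translation": [0.336,-0.8,0],"twist": [0,0,-0.0145],"jaw": 1}])

```text
clock: 6.15
tool_pos: [0.599, -0.1292, 0.2072]
eef_rot: [-179.8, 0.3, 91.2]
force: [0.7, -0.3, -3.0]
opening: 0.105
finger_force: 58.8
```

>>> play_rows(motion=[{"translation": [0,0,0],"twist": [0,0,0],"jaw": 1},{"translation": [0,0,0],"twist": [0,0,0],"jaw": 1},{"translation": [0,0,0],"twist": [0,0,0],"jaw": 1},{"translation": [0,0,0],"twist": [0,0,0],"jaw": 1},{"translation": [0,0,0],"twist": [0,0,0],"jaw": 1}])

```text
clock: 6.65
tool_pos: [0.599, -0.119, 0.2095]
eef_rot: [-180.0, -0.0, 92.0]
force: [-0.0, -0.7, -2.2]
opening: 0.112
finger_force: 58.8
```

Run:
```python
from h import *
st=get_state(); p,d=cap("wrist","pics/w2.png")
W=cloud("wrist",d,st); print(st['tool_pos'],st['eef_rot'],st['force'],st['moment'])
c=(.6,-.014)
print("hold",rect(W,c,.085,.036,.055))
Q=W.reshape(-1,3); m=(abs(Q[:,0]-.6)<.035)&(abs(Q[:,1]+.014)<.075)&(Q[:,2]>.002)&(Q[:,2]<.034); S=Q[m]
print("slot depth",len(S),S.min(0),S.max(0))
s=Q[(abs(Q[:,1]+.014)<.045)&(abs(Q[:,0]-.6)<.02)&(Q[:,2]<.038)&(Q[:,2]>.005)]
if len(s)>20: print("slot rect",len(s),cv2.minAreaRect((s[:,:2]*1000).astype(np.float32)))
print("plate",rect(W,st['tool_pos'][:2],.08,.1,.21))
```

```text
[ 0.59902468 -0.11902581  0.20953556] [-1.79998544e+02 -1.69340178e-02  9.19861331e+01] [-0.04674625 -0.65544048 -2.1827902 ] [0.05281175 0.03101393 0.0279295 ]
hold (5964, array([ 0.5986, -0.0222,  0.0452]), ((598.6222534179688, -23.93011474609375), (48.06792068481445, 118.63009643554688), 1.8169190883636475))
slot depth 2950 [ 0.56504914 -0.08899587  0.00200531] [0.6349984  0.04328416 0.03340046]
slot rect 1243 ((598.7119750976562, -13.979743957519531), (11.320652961730957, 89.84181213378906), 1.9090211391448975)
plate (1678, array([ 0.5969, -0.0818,  0.1959]), ((596.9671020507812, -84.64981842041016), (9.965265274047852, 30.89993667602539), 1.6448593139648438))
```

View pics/w2.png

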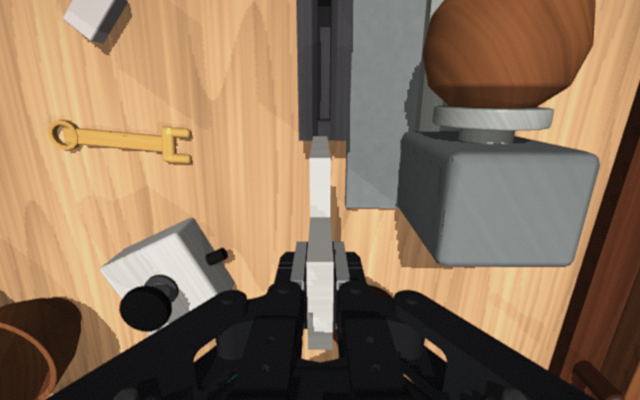

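The picture shows the slot at about (322,60) and the held plate in line with it at (320,180). The slot measures (0.5987, -0.0139) with yaw about 1.85°, and the plate sits about -0.9 mm in x from the TCP. I'll move over the slot, then lower to just above the rim.

>>> play_rows(motion=[{"translation": [0.002,0.12,0],"twist": [0,0,0],"jaw": 1},{"translation": [0.002,0.25,0],"twist": [0,0,0],"jaw": 1},{"translation": [0.002,0.36,0],"twist": [0,0,0],"jaw": 1},{"translation": [0.002,0.423,0],"twist": [0,0,0],"jaw": 1},{"translation": [0.002,0.423,0],"twist": [0,0,0],"jaw": 1}])

```text
clock: 7.2
tool_pos: [0.5996, -0.011, 0.2097]
eef_rot: [180.0, -0.1, 92.2]
force: [0.3, -0.3, -2.0]
opening: 0.109
finger_force: 58.8
```

>>> play_rows(motion=[{"translation": [0,0,-0.08],"twist": [0,0,0],"jaw": 1},{"translation": [0,0,-0.16],"twist": [0,0,0],"jaw": 1},{"translation": [0,0,-0.22],"twist": [0,0,0],"jaw": 1},{"translation": [0,0,-0.268],"twist": [0,0,0],"jaw": 1},{"translation": [0,0,-0.268],"twist": [0,0,0],"jaw": 1}])

```text
clock: 7.7
tool_pos: [0.5985, -0.0169, 0.1404]
eef_rot: [-179.8, 0.1, 91.7]
force: [-0.3, -0.7, -2.6]
opening: 0.11
finger_force: 58.8
```

>>> play_rows(motion=[{"translation": [0,0,0],"twist": [0,0,0],"jaw": 1},{"translation": [0,0,0],"twist": [0,0,0],"jaw": 1},{"translation": [0,0,-0.02],"twist": [0,0,0],"jaw": 1},{"translation": [0,0,-0.04],"twist": [0,0,0],"jaw": 1},{"translation": [0,0,-0.06],"twist": [0,0,0],"jaw": 1}])

```text
clock: 8.2
tool_pos: [0.5996, -0.0148, 0.127]
eef_rot: [180.0, 0.0, 91.8]
force: [-0.5, -0.4, -1.7]
opening: 0.11
finger_force: 59.0
```

>>> play_rows(motion=[{"translation": [0,0,-0.01],"twist": [0,0,0],"jaw": 1},{"translation": [0,0,-0.02],"twist": [0,0,0],"jaw": 1},{"translation": [0,0,-0.03],"twist": [0,0,0],"jaw": 1},{"translation": [0,0,-0.04],"twist": [0,0,0],"jaw": 1},{"translation": [0,0,-0.05],"twist": [0,0,0],"jaw": 1}])

```text
clock: 8.7
tool_pos: [0.5997, -0.0147, 0.1147]
eef_rot: [180.0, -0.0, 91.8]
force: [-0.3, -0.3, -1.5]
opening: 0.108
finger_force: 58.9
```

>>> play_rows(motion=[{"translation": [0,0,-0.012],"twist": [0,0,0],"jaw": 1},{"translation": [0,0,-0.024],"twist": [0,0,0],"jaw": 1},{"translation": [0,0,-0.036],"twist": [0,0,0],"jaw": 1},{"translation": [0,0,-0.048],"twist": [0,0,0],"jaw": 1},{"translation": [0,0,-0.06],"twist": [0,0,0],"jaw": 1}])

```text
clock: 9.2
tool_pos: [0.5997, -0.0147, 0.0995]
eef_rot: [-180.0, -0.0, 91.8]
force: [0.8, 0.2, -2.6]
opening: 0.114
finger_force: 58.9
```

>>> play_rows(motion=[{"translation": [0,0,-0.002],"twist": [0,0,0],"jaw": 1},{"translation": [0,0,-0.004],"twist": [0,0,0],"jaw": 1},{"translation": [0,0,-0.006],"twist": [0,0,0],"jaw": 1},{"translation": [0,0,-0.008],"twist": [0,0,0],"jaw": 1},{"translation": [0,0,-0.01],"twist": [0,0,0],"jaw": 1}])

```text
clock: 9.7
tool_pos: [0.5999, -0.0147, 0.0977]
eef_rot: [180.0, 0.0, 91.8]
force: [-1.6, -0.3, 2.0]
opening: 0.109
finger_force: 59.4
```

>>> play_rows(motion=[{"translation": [0,0,-0.004],"twist": [0,0,0],"jaw": 1},{"translation": [0,0,-0.006],"twist": [0,0,0],"jaw": 1},{"translation": [0,0,-0.006],"twist": [0,0,0],"jaw": 1},{"translation": [0,0,-0.006],"twist": [0,0,0],"jaw": 1},{"translation": [0,0,-0.006],"twist": [0,0,0],"jaw": 1}])

```text
clock: 10.2
tool_pos: [0.6, -0.0147, 0.0976]
eef_rot: [179.9, 0.0, 91.8]
force: [-2.8, -0.1, 7.1]
opening: 0.109
finger_force: 60.4
```

>>> play_rows(motion=[{"translation": [0,0,0.004],"twist": [0,0,0],"jaw": -0.2},{"translation": [0,0,0.004],"twist": [0,0,0],"jaw": -0.2},{"translation": [0,0,0.004],"twist": [0,0,0],"jaw": -0.2},{"translation": [0,0,0.004],"twist": [0,0,0],"jaw": -0.2},{"translation": [0,0,0.004],"twist": [0,0,0],"jaw": -0.2}])

```text
clock: 10.7
tool_pos: [0.5997, -0.0148, 0.0966]
eef_rot: [-180.0, -0.0, 91.8]
force: [0.1, 0.2, 0.8]
opening: 0.597
finger_force: 0.0
```

>>> play_rows(motion=[{"translation": [0,0,0.04],"twist": [0,0,0],"jaw": -0.2},{"translation": [0,0,0.1],"twist": [0,0,0],"jaw": -0.2},{"translation": [0,0,0.2],"twist": [0,0,0],"jaw": -0.2},{"translation": [0,0,0.32],"twist": [0,0,0],"jaw": -0.2},{"translation": [0,0,0.44],"twist": [0,0,0],"jaw": -0.2}])

```text
clock: 11.2
tool_pos: [0.5996, -0.0147, 0.2085]
eef_rot: [180.0, -0.0, 91.9]
force: [0.5, -1.8, 0.1]
opening: 0.601
finger_force: 0.0
```

>>> play_rows(motion=[{"translation": [-0.06,-0.09,0],"twist": [0,0,0],"jaw": 1},{"translation": [-0.15,-0.21,0],"twist": [0,0,0],"jaw": 1},{"translation": [-0.25,-0.35,0],"twist": [0,0,0],"jaw": 1},{"translation": [-0.35,-0.49,0],"twist": [0,0,0],"jaw": 1},{"translation": [-0.45,-0.63,0],"twist": [0,0,0],"jaw": 1}])

```text
clock: 11.7
tool_pos: [0.4863, -0.1735, 0.2077]
eef_rot: [179.9, 0.0, 91.9]
force: [-0.0, -0.0, 0.2]
opening: -0.0
finger_force: 0.0
```

>>> play_rows(motion=[{"translation": [-0.1,-0.14,0],"twist": [0,0,0],"jaw": 1},{"translation": [-0.18,-0.24,0],"twist": [0,0,0],"jaw": 1},{"translation": [-0.22,-0.3,0],"twist": [0,0,0],"jaw": 1},{"translation": [-0.22,-0.3,0],"twist": [0,0,0],"jaw": 1},{"translation": [-0.22,-0.3,0],"twist": [0,0,0],"jaw": 1}])

```text
clock: 12.2
tool_pos: [0.4329, -0.2466, 0.2074]
eef_rot: [179.9, -0.0, 91.9]
force: [0.7, 0.2, -0.3]
opening: -0.001
finger_force: 0.0
```

>>> play_rows(motion=[{"translation": [0,0,-0.08],"twist": [0,0,0],"jaw": 1},{"translation": [0,0,-0.18],"twist": [0,0,0],"jaw": 1},{"translation": [0,0,-0.26],"twist": [0,0,0],"jaw": 1},{"translation": [0,0,-0.32],"twist": [0,0,0],"jaw": 1},{"translation": [0,0,-0.32],"twist": [0,0,0],"jaw": 1}])

```text
clock: 12.7
tool_pos: [0.4324, -0.2446, 0.1253]
eef_rot: [-179.8, -0.2, 92.1]
force: [-0.2, 0.2, 0.1]
opening: 0.004
finger_force: 0.0
```

Run:
```python
from h import *
st=get_state(); print(st['tool_pos'],st['force'])
W=cloud("top",cap("top","pics/t1.png")[1]); 
print("tab",rect(W,(.599,-.014),.06,.11,.16),"\npanel",rect(W,(.599,-.014),.06,.07,.105))
p,d=cap("scene","pics/s1.png"); W=cloud("scene",d)
print("tab",rect(W,(.599,-.014),.06,.11,.16),"\nplunger",rect(W,(.432,-.2475),.03,.084,.094))
cv2.imwrite("pics/s1c.png",cv2.resize(p[130:300,200:450,::-1],None,fx=3,fy=3))
```

```text
[ 0.43237865 -0.24461096  0.12534853] [-0.20815651  0.17729377  0.1262382 ]
tab (107, array([ 0.5975, -0.0145,  0.1302]), ((599.400390625, -14.41016960144043), (11.139686584472656, 38.80335235595703), 2.419602870941162)) 
panel (190, array([ 0.5966, -0.0142,  0.0871]), ((598.8881225585938, -14.082500457763672), (10.997557640075684, 98.43905639648438), 2.0032241344451904))
tab (98, array([ 0.6032, -0.017 ,  0.1284]), ((601.8632202148438, -14.138580322265625), (10.940298080444336, 41.91157150268555), 0.34966403245925903)) 
plunger (216, array([ 0.4357, -0.2489,  0.0894]), ((434.6692810058594, -248.1398468017578), (45.34723663330078, 45.13103103637695), 43.960697174072266))
```

View pics/s1c.png

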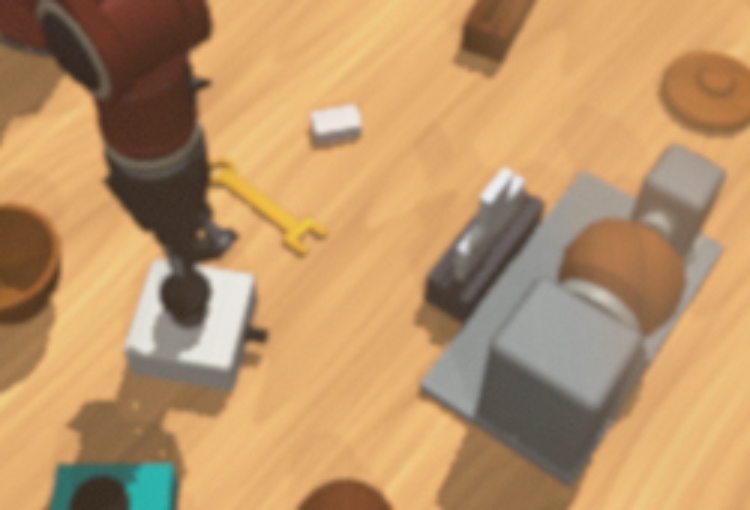

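The crop shows the plate seated in the holder at about (490,220) and the gripper over the plunger at (185,300). I'll press slowly.

>>> play_rows(motion=[{"translation": [0,-0.008,-0.04],"twist": [0,0,0],"jaw": 1},{"translation": [0,-0.008,-0.08],"twist": [0,0,0],"jaw": 1},{"translation": [0,-0.008,-0.11],"twist": [0,0,0],"jaw": 1},{"translation": [0,-0.008,-0.13],"twist": [0,0,0],"jaw": 1},{"translation": [0,-0.008,-0.13],"twist": [0,0,0],"jaw": 1}])

```text
clock: 13.3
tool_pos: [0.4316, -0.249, 0.0934]
eef_rot: [-179.9, -0.1, 91.8]
force: [-0.2, -0.2, 0.3]
opening: 0.0
finger_force: 0.0
```

>>> play_rows(motion=[{"translation": [0,0,0],"twist": [0,0,0],"jaw": 1},{"translation": [0,0,0],"twist": [0,0,0],"jaw": 1},{"translation": [0,0,-0.004],"twist": [0,0,0],"jaw": 1},{"translation": [0,0,-0.008],"twist": [0,0,0],"jaw": 1},{"translation": [0,0,-0.012],"twist": [0,0,0],"jaw": 1}])

```text
clock: 13.8
tool_pos: [0.4322, -0.2493, 0.0913]
eef_rot: [180.0, 0.0, 91.8]
force: [0.5, 0.4, -1.2]
opening: -0.001
finger_force: 0.0
```

>>> play_rows(motion=[{"translation": [0,0,-0.008],"twist": [0,0,0],"jaw": 1},{"translation": [0,0,-0.016],"twist": [0,0,0],"jaw": 1},{"translation": [0,0,-0.024],"twist": [0,0,0],"jaw": 1},{"translation": [0,0,-0.032],"twist": [0,0,0],"jaw": 1},{"translation": [0,0,-0.04],"twist": [0,0,0],"jaw": 1}])

```text
clock: 14.3
tool_pos: [0.4323, -0.2493, 0.0815]
eef_rot: [180.0, 0.0, 91.8]
force: [-1.0, 0.7, 6.4]
opening: 0.002
finger_force: 3.1
```

>>> play_rows(motion=[{"translation": [0,0,0],"twist": [0,0,0],"jaw": 1},{"translation": [0,0,0],"twist": [0,0,0],"jaw": 1},{"translation": [0,0,0],"twist": [0,0,0],"jaw": 1},{"translation": [0,0,0],"twist": [0,0,0],"jaw": 1},{"translation": [0,0,0],"twist": [0,0,0],"jaw": 1}])

```text
clock: 14.8
tool_pos: [0.4323, -0.2493, 0.0816]
eef_rot: [180.0, 0.0, 91.8]
force: [0.0, 0.9, 5.5]
opening: 0.0
finger_force: 3.0
```

>>> play_rows(motion=[{"translation": [0,0,-0.005],"twist": [0,0,0],"jaw": 1},{"translation": [0,0,-0.01],"twist": [0,0,0],"jaw": 1},{"translation": [0,0,-0.014],"twist": [0,0,0],"jaw": 1},{"translation": [0,0,-0.014],"twist": [0,0,0],"jaw": 1},{"translation": [0,0,-0.014],"twist": [0,0,0],"jaw": 1}])

```text
clock: 15.3
tool_pos: [0.4323, -0.2493, 0.0783]
eef_rot: [180.0, 0.0, 91.8]
force: [-1.5, 0.8, 7.4]
opening: -0.002
finger_force: 3.6
```

Run:
```python
from h import *
st=get_state(); print(st['tool_pos'],st['force'])
for n in("scene","top"):
    W=cloud(n,cap(n)[1]); Q=W.reshape(-1,3)
    m=(np.hypot(Q[:,0]-.433,Q[:,1]+.248)<.02)&(Q[:,2]>.066)&(Q[:,2]<.092)
    print(n,m.sum(),np.percentile(Q[m,2],[10,50,90]), "tab",rect(W,(.599,-.014),.06,.11,.16)[:2])
    print(get_state()['force'])
```

```text
[ 0.43234237 -0.2493338   0.07826375] [-1.4678795   0.82746345  7.39711813]
scene 80 [0.07626587 0.07828679 0.08614829] tab (95, array([ 0.603 , -0.0169,  0.1289]))
[-1.06240321 -0.54935942  7.50412368]
top 40 [0.07671845 0.07869607 0.08097302] tab (110, array([ 0.5973, -0.0149,  0.13  ]))
[-1.67730164 -0.2735437   7.28298626]
```

The plunger top is at about 0.078 m (12 mm down), the force is about 7.4 N, and the plate is still home. I'll hand it in.

```bash
python3 -c "
from plant import bot
print(bot.job_done())"
```

```text
the job is handed in; nothing more can be done
None
```

I seated the guard plate fully home in the holder slot and let go of it, then pressed the jog box plunger to about 12 mm, where the arm is still holding it with about 7.4 N; I handed the job in at about 15.4 s, and no verdict was shown.

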